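# Clamp a power bank into the output test jig

## Task

Lay the white power bank flat in the raised cradle of the test jig, USB port towards the contact head, and let go of it. Then take the cam lever by its upright handle and swing it round until the cam is at the top of its lift, so that the contact head is pressed home on the port, and finish while still holding the lever there: it is sprung and flies back if released. Leave the other things on the bench where they are.

Things in the scene. Friction and masses are not known exactly. Their poses are not given: they have to be found in the camera images.
- jig: Fixed test jig: aluminium base plate 130 x 260 x 12 mm. Origin: centre of the plate's underside, on the bench; z up. In a row along its y, from -y to +y: end stop, black cradle, contact head on its carriage, cam with lever. Jig coordinates below are in mm. Place and yaw (within about 0.25 rad) differ each time.
- nest (a point): Point on the cradle's support surface, jig (0, -60, 40). The cradle is a spine 20 wide, 100 long with a 14 long saddle near each end (40 mm to either side of this point, along jig y). Saddle cheeks are 46 apart inside and flare to 60 at the top, 20 above the support. Between the saddles both sides are open for fingers, 28 deep.
- stop (a point): Middle of the end stop's face, jig (0, -111, 51); the stop's top is 22 above the support surface. From this face to the withdrawn contact head there are 112.5 mm for the 100 mm bank, so the bank's centre may be set down 0 to 10 mm to jig +y of point nest, best about 5; the head then pushes it against the stop.
- bank_center (a point): Centre (half-way up) of the loose power bank: white plastic bar 40 (x) x 100 (y) x 22 (z) mm, about 0.14 kg, lying flat on the bench at first. Its +y points to the port end: dark grey end band, dark USB port in the end face, small round button on top near that end. Seated: centre 11 mm above the support surface, its +y along jig +y.
- bank_port (a point): Middle of the USB port in the bank's end face, 50 mm along the bank's own +y from its centre.
- contact_head: Black block 24 mm wide, 12 high with four brass pins, sprung (2 N at first touch plus 2 N per mm) on the carriage that the cam drives. Origin: middle of its front face, 51 mm above the bench. It goes 15.6 mm along jig -y from lever at rest to the top of the cam: it pushes the bank to the stop, then its spring gives about 3 mm. Past the top it draws back.
- cam (a joint): Angle of the eccentric cam and lever, rad, growing counter-clockwise seen from above. 0: at rest, where a return spring holds it at the start. 2.007 (115 degrees): top of the lift; the arm then points along jig -x, square to the row, over the dark index line on the plate. 2.457: over-travel stop. Takes about 1 N at the handle at first, 3 to 4 N at the top.
- lever_axis (a point): Point on the steel cam that carries the flat steel lever. Origin: on the vertical cam axis at bench height, jig (0, 77.4, 0); x axis along the arm towards the handle. Arm 16 mm wide, its top 65 mm above the bench; the steel cam disc under it has a radius of 22 mm.
- handle: Origin: grasp point half-way up the upright round black handle at the end of the lever, 90 mm from the cam axis, 92 mm above the bench. The handle is 21 mm thick and stands from 65 to 115 mm above the bench; it revolves freely on its pin. At rest it lies 38 mm to +x and 82 mm to +y of the cam axis in jig axes.
- wall_plug: Bystander: white plug-in charger with two blades, 42 x 46 x 28 mm. Origin at its underside.
- tape_roll: Bystander: black ring of tape lying flat, 90 mm across, 20 mm high. Origin at its underside.
- screwdriver: Bystander: grey-handled screwdriver, 170 mm long, lying beyond the jig.
There are look-alikes about, which are no part of the job. Leave any brown look-alike of the part that bears bank_center alone.

How it is judged:
On the way:
1. the power bank lies seated in the cradle, port towards the contact head, and let go, the lever still at rest (x of bank_center in the frame of jig between -0.0045 and 0.0045 m and z of bank_center in the frame of jig between 0.0485 and 0.0535 m and angle between the y axis of bank_center and the y axis of jig, either way round below 0.08 rad and angle between bank_center's own z axis and vertical below 0.06 rad and y of bank_port in the frame of jig above -0.03 m and contact force between bank and the fingers below 0.1 N and linear speed of bank below 0.02 m/s and value of joint cam below 0.35 rad), for 0.2 s.
At the end, for the whole second after the job is handed in: Bank flat in the cradle (4.5 mm sideways, 2.5 mm in height, 0.08 rad), port to the head, against the end stop (3 mm), not touched; cam still, within 0.15 rad of its top (2.007 rad); head presses the bank with over 5 N; fingers hold its handle with over 1 N (x of bank_center in the frame of jig between -0.0045 and 0.0045 m and z of bank_center in the frame of jig between 0.0485 and 0.0535 m and angle between the y axis of bank_center and the y axis of jig, either way round below 0.08 rad and angle between bank_center's own z axis and vertical below 0.06 rad and y of bank_port in the frame of jig above -0.03 m and y of bank_center in the frame of jig between -0.064 and -0.058 m and contact force between bank and the fingers below 0.1 N and value of joint cam between 1.857 and 2.157 rad and velocity of joint cam between -0.1 and 0.1 rad/s and contact force between contact_head and bank above 5 N and contact force between handle and the fingers above 1 N and linear speed of bank below 0.02 m/s); the arm keeps its last pose, push and grip.
It fails at once if the wall plug is moved by more than 30 mm (distance of wall_plug from where it was at the start of the episode above 0.03 m).
It fails at once if the tape roll is moved by more than 30 mm (distance of tape_roll from where it was at the start of the episode above 0.03 m).
It fails at once if the screwdriver is moved by more than 30 mm (distance of screwdriver from where it was at the start of the episode above 0.03 m).
It also fails if it takes over 48 s, if anything falls off the work surface, if the arm or the gripper's body presses on something with over 40 N, if the wrist force passes 120 N, or if a joint passes its speed limit or range.

## Robot

A 6-joint arm with a two-finger parallel gripper is mounted at the origin on the work surface. World frame = base frame: x ahead of the robot, y to its left, z up, the work surface at z = 0. Lengths are in m, angles in rad, forces in N, time in s.
With the tool pointing down it reaches from about 0.375 to 0.825 m from the base axis. Payload 5.5 kg.
Tool frame: the origin (TCP) lies midway between the tips of the shut fingers; the grasp point (between the pads) lies 19 mm behind it (bot.hold_point_z is the distance from the TCP to the grasp point, in m); x points along the fingers, y is the direction in which the jaws open and shut, and the axes are right-handed (so a half turn about x gives the same grasp; the last joint's range is limited). The gripper opens to 85 mm and grips with 20 to 120 N. Pads are 22 mm wide; open, the fingers measure 114 mm over their backs; the gripper's body (76 mm by 85 mm) begins 54 mm behind the grasp point. The pads swing forward as they close: fully open they stand 13 mm farther back than shut.
Start: joints at [1.35, 0.314, -0.047, 1.21, 0, 1.571], TCP at [0.131, 0.585, 0.231] pointing down, gripper open.
Joint ranges: [-2.67, 2.67], [-0.69, 1.73], [-1.03, 1.25], [-2.08, 2.16], [-1.42, 1.45], [-3.14, 3.14]. Speed limits (rad/s): [2.39, 2.39, 3.01, 3.14, 3.14, 3.14].

## Interface

Orientations are given as a rotation vector (axis times angle).
In Python, from plant import bot, read_camera, order gives the robot as it stands.
- The arm moves only by the tool apply_moves, never from a script. Its argument "moves" is text: rows parted by semicolons, each of 7 numbers parted by spaces: the shift along the tool's x, y, z each as a share of 750 mm, from -1 to 1, then the turn, a rotation vector about the tool's x, y, z each as a share of pi/2 rad, from -1 to 1, then the opening, from 0 (shut) to 1 (fully open). A call has 1 to 5 rows; each row is the pose to reach, as a shift and turn from the pose measured when the call began, along the tool's axes at that moment; what a row does not reach only later rows make up. A row lasts 1/10 s, in which the tool goes at most 50 mm and 8.59 degrees, less where a joint would pass 70% of its speed; a pose out of reach is approached as far as the arm can. A call with a number of a shift or a turn outside -1 to 1 is refused whole. A call with a gripper value outside its range is refused whole. The fingers move at their own pace and stop on an object; the grip force is fixed at half the most. Time passes only in rows, so rows that repeat a pose let the fingers close. It gives the time, the measured TCP pose, the force and the opening at its end, in the units of the state.
- bot.read_state(): the state, without advancing time (a new reading comes with each control period).
- read_camera(name): name is "side" or "top" or "wrist"; returns a dict with "color" (420x560x3 uint8, red, green, blue), "mtx" (3x3 intrinsics, pixels), "D" ([k1, k2, p1, p2, k3] as OpenCV has them; the pictures are not rectified), "R" (3x3) and "t" (3): a world point X has camera coordinates R X + t; the wrist camera has in their place "tool_from_camera" (4x4, takes a point from camera to tool coordinates, whose origin is the TCP and whose axes are the tool frame's). Camera axes: x right, y down, z forward; pixel columns grow to the right and rows downward; lengths in m; the calibration is good to about 2 mm. A picture is of the moment at which its call begins: read the wrist's pose just before it. There is no depth.
- order.finish_job(): hands the job in, once; it reports no verdict.
The state is a dict: "clock": time; "qpos": joint angles; "dq": joint speeds; "tau": joint torques, N m; "ee_pos": TCP position; "tcp_rot": TCP orientation; "contact_force": force on the tool from outside, world axes, zero at the start; "moment": the same for the moment, N m; "opening": finger opening in m.
Only numpy, scipy, OpenCV 4.12 (cv2) and the standard library are available. Lean on these libraries where they do the work, as an engineer would, in place of code of your own. Each camera call takes 0.05 s, during which the arm holds its last target.

## Working session

There is one attempt and no reset: what is moved stays moved. The work goes in short steps, Python scripts to look and compute and a tool call to move; the robot and the scene stay as the last step left them, time stands still between calls to the robot, and variables do not carry over. Pictures are saved under pics/ and viewed, and the job is handed in when it is done.

Besides the shell and the picture viewer there is one more tool, called as name(argument=value, ...) on one line, values as JSON. apply_moves: Moves the arm, as the interface text tells. Its arguments: {"type":"object","properties":{"moves":{"type":"string"}},"required":["moves"]}

```bash
mkdir -p pics; ls; python3 - <<'E'
from plant import bot, read_camera
import cv2,numpy as np
s=bot.read_state(); print({k:np.round(v,4) for k,v in s.items()}, bot.hold_point_z)
for n in("side","top","wrist"):
    c=read_camera(n); cv2.imwrite(f"pics/{n}0.png",c["color"][:,:,::-1])
    print(n,{k:np.round(v,4).tolist() for k,v in c.items() if k!="color"})
    np.save(f"{n}0.npy",c,allow_pickle=True)
E
```

```text
pics
{'clock': np.float64(0.0), 'qpos': array([ 1.35  ,  0.3142, -0.048 ,  1.2102,  0.    ,  1.5708]), 'dq': array([-0.0016, -0.0009, -0.0017, -0.0002, -0.0015, -0.0003]), 'tau': array([-2.00000e-03, -5.39585e+01,  3.39755e+01,  1.88000e-02,
       -1.00000e-04,  0.00000e+00]), 'ee_pos': array([0.1313, 0.5849, 0.2305]), 'tcp_rot': array([ 0.1721,  1.564 , -0.1747]), 'contact_force': array([ 0.2314, -1.1886, -0.1627]), 'moment': array([ 0.046 , -0.0122, -0.0287]), 'opening': np.float64(0.0853)} 0.0187
side {'mtx': [[409.5912, 0.0, 280.8819], [0.0, 409.5912, 210.4619], [0.0, 0.0, 1.0]], 'D': [-0.0354, 0.0, 0.0, 0.0, 0.0], 'R': [[-0.9996, -0.0265, -0.0004], [-0.0141, 0.5413, -0.8407], [0.0225, -0.8404, -0.5415]], 't': [0.5705, 0.1403, 0.718]}
top {'mtx': [[503.4485, 0.0, 283.7872], [0.0, 503.4485, 211.7359], [0.0, 0.0, 1.0]], 'D': [-0.1254, 0.0, 0.0, 0.0, 0.0], 'R': [[-0.021, -0.9994, -0.0271], [-0.9959, 0.0233, -0.0877], [0.0882, 0.0252, -0.9958]], 't': [-0.05, 0.5889, 1.1093]}
wrist {'mtx': [[299.0753, 0.0, 281.5153], [0.0, 299.0753, 211.4174], [0.0, 0.0, 1.0]], 'D': [-0.0268, 0.0, 0.0, 0.0, 0.0], 'tool_from_camera': [[-0.0003, -0.2875, 0.9578, -0.1437], [1.0, -0.0001, 0.0003, 0.0], [-0.0, 0.9578, 0.2875, -0.0733], [0.0, 0.0, 0.0, 1.0]]}
```

View pics/top0.png

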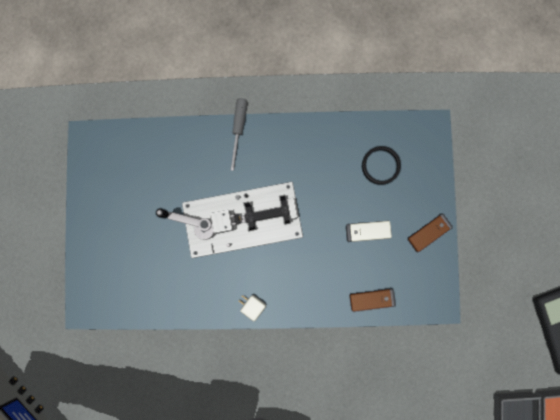

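View pics/side0.png

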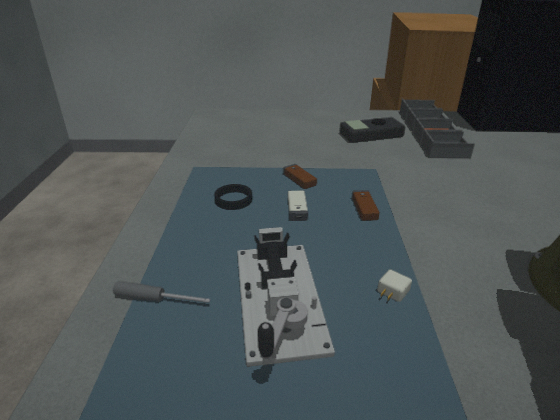

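View pics/wrist0.png

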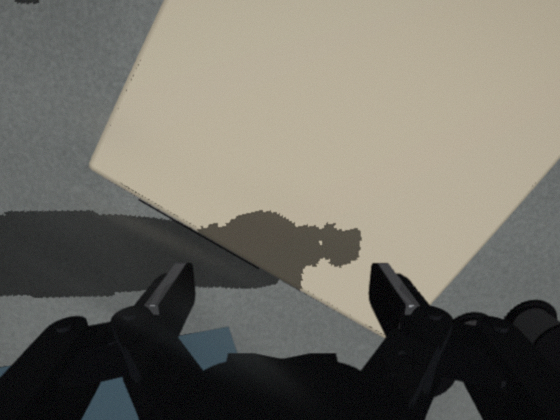

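```bash
python3 - <<'E'
import cv2
a=cv2.imread("pics/top0.png")
cv2.imwrite("pics/cropA.png",cv2.resize(a[170:270,145:315],None,fx=4.6,fy=4.6,interpolation=cv2.INTER_CUBIC))
cv2.imwrite("pics/cropB.png",cv2.resize(a[205:255,330:410],None,fx=10,fy=10,interpolation=cv2.INTER_CUBIC))
b=cv2.imread("pics/side0.png")
cv2.imwrite("pics/cropC.png",cv2.resize(b[185:365,225:345],None,fx=3.3,fy=3.3,interpolation=cv2.INTER_CUBIC))
E
```

```text
(no output)
```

View pics/cropA.png

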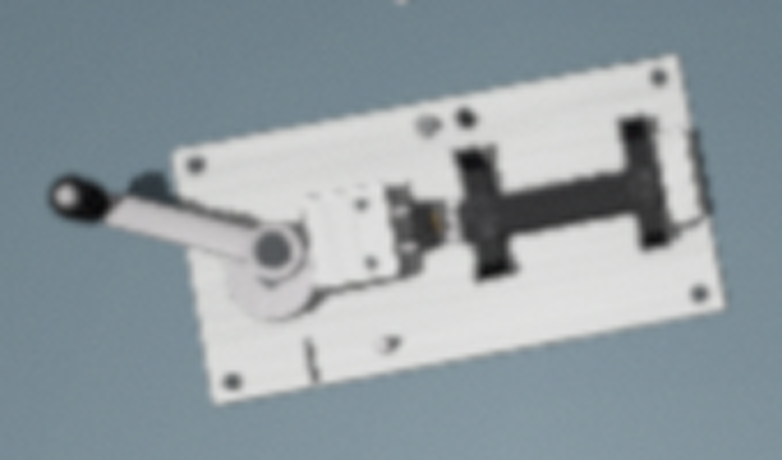

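View pics/cropB.png

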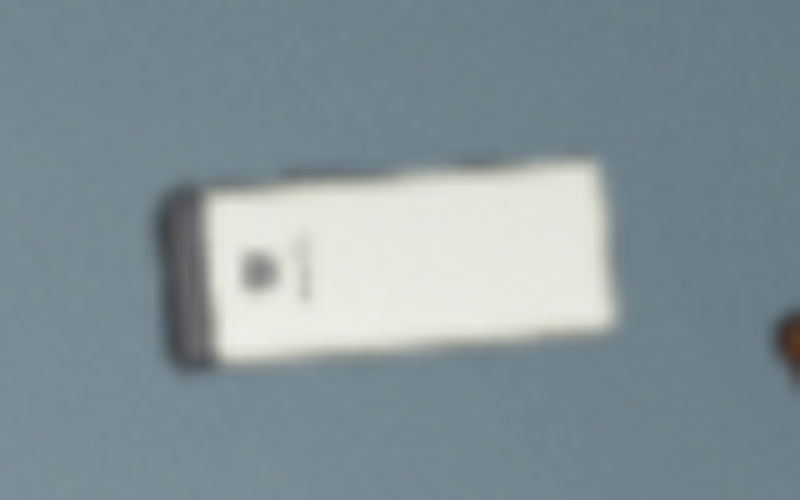

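View pics/cropC.png

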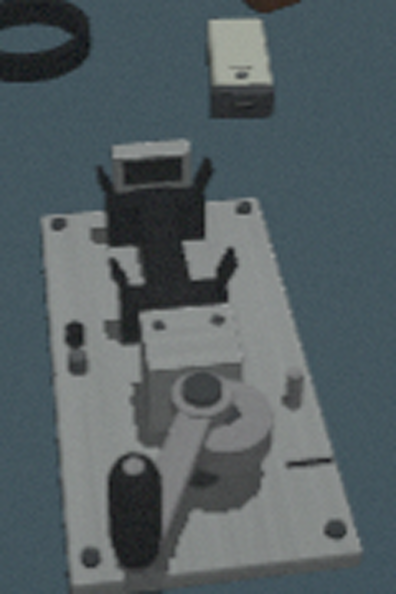

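```bash
cat > h.py <<'E'
import numpy as np, cv2
from scipy.spatial.transform import Rotation as Ro
from scipy.optimize import least_squares
def ray(c,uv,R=None,t=None):
    R=c["R"] if R is None else R; t=c["t"] if t is None else t
    p=cv2.undistortPoints(np.array(uv,float).reshape(-1,1,2),c["mtx"],c["D"]).reshape(-1,2)
    d=np.c_[p,np.ones(len(p))]@R
    return -R.T@t,d
def onz(c,uv,z,R=None,t=None):
    o,d=ray(c,uv,R,t); z=np.broadcast_to(z,len(d))
    return o+d*((z-o[2])/d[:,2])[:,None]
def proj(c,X,R=None,t=None):
    R=c["R"] if R is None else R; t=c["t"] if t is None else t
    return cv2.projectPoints(np.array(X,float).reshape(-1,3),cv2.Rodrigues(np.array(R))[0],np.array(t,float),c["mtx"],c["D"])[0].reshape(-1,2)
def wristRt(c,s):
    T=np.eye(4);T[:3,:3]=Ro.from_rotvec(s["tcp_rot"]).as_matrix();T[:3,3]=s["ee_pos"]
    M=np.linalg.inv(T@c["tool_from_camera"]); return M[:3,:3],M[:3,3]
def fit(c,loc,uv,x0,R=None,t=None):
    loc=np.array(loc,float)
    def f(p):
        cs,sn=np.cos(p[2]),np.sin(p[2])
        X=np.c_[p[0]+cs*loc[:,0]-sn*loc[:,1],p[1]+sn*loc[:,0]+cs*loc[:,1],loc[:,2]]
        return (proj(c,X,R,t)-uv).ravel()
    r=least_squares(f,x0); return r.x,r.fun.reshape(-1,2)
def crop2(uv,s,off): return (np.array(uv,float)+.5)/s-.5+np.array(off)
E
python3 - <<'E'
from h import *
c=np.load("top0.npy",allow_pickle=True).item()
j=crop2([(175,150),(677,55),(722,307),(215,403)],4.6,(145,170))
print(fit(c,[(.065,.13,.012),(.065,-.13,.012),(-.065,-.13,.012),(-.065,.13,.012)],j,[.5,.1,0]))
b=crop2([(170,185),(600,160),(618,330),(180,368)],10,(330,205))
print(onz(c,b,.022))
print(fit(c,[(.02,.05,.018),(.02,-.05,.022),(-.02,-.05,.022),(-.02,.05,.018)],b,[.5,-.2,0]))
b=np.array([(213,189),(218,360)]);
c2=np.load("side0.npy",allow_pickle=True).item()
j=crop2([(42,218),(258,200),(358,550),(72,588)],3.3,(225,185))
print(fit(c2,[(.065,-.13,.012),(-.065,-.13,.012),(-.065,.13,.012),(.065,.13,.012)],j,[.5,.1,0]))
b=crop2([(208,22),(263,18),(273,84),(212,90)],3.3,(225,185))
print(fit(c2,[(.02,-.05,.022),(-.02,-.05,.022),(-.02,.05,.022),(.02,.05,.022)],b,[.5,-.2,0]))
for n,uv,z in [("plug",(252,307),.02),("tape",(381,165),.01),("scr",(238,130),.02),("handle",crop2([65,195],4.6,(145,170)),.115)]: print(n,onz(c,[uv],z))
s=Ro.from_rotvec([0.1721,1.564,-.1747]).as_matrix(); print(s.round(3))
E
```

```text
(array([0.573918  , 0.0341908 , 0.16200799]), array([[-1.16190767, -0.28886958],
       [ 0.46938754, -0.53728934],
       [ 1.20021067,  0.46871457],
       [-0.55763841,  0.30946479]]))
[[ 0.55908077 -0.20381606  0.022     ]
 [ 0.56242188 -0.30119657  0.022     ]
 [ 0.52399895 -0.30382956  0.022     ]
 [ 0.51786008 -0.20480138  0.022     ]]
(array([ 0.54093365, -0.25361408,  0.04664117]), array([[-0.6419347 ,  0.34753671],
       [ 0.6159719 , -0.37809921],
       [ 0.30407418,  0.30915148],
       [-0.2746466 , -0.28532237]]))
(array([0.57331933, 0.03578144, 0.16217477]), array([[-0.53695732, -0.86525223],
       [-0.09690271, -0.94447309],
       [ 1.58888814,  0.94232949],
       [-1.08320862, -0.27077326]]))
(array([ 0.54069266, -0.25392252,  0.04860923]), array([[-0.23218286, -1.93909935],
       [-0.09214044, -0.91490569],
       [ 0.10251027,  1.98567199],
       [ 0.19404041,  0.39485543]]))
plug [[0.3754915  0.01282364 0.02      ]]
tape [[ 0.69184686 -0.28893211  0.01      ]]
scr [[0.78033003 0.03897654 0.02      ]]
handle [[0.58532204 0.19791146 0.115     ]]
[[-0.     0.219  0.976]
 [-0.002  0.976 -0.219]
 [-1.    -0.002  0.   ]]
```

```bash
cat > go.py <<'E'
from h import *
from plant import bot
import sys
def down(a): # jaw angle a -> R with x down
    c,s=np.cos(a),np.sin(a); return np.array([[0,c,s],[0,s,-c],[-1,0,0.]])
def rel(p,a,s=None):
    s=s or bot.read_state(); R=Ro.from_rotvec(s["tcp_rot"]).as_matrix()
    d=R.T@(np.array(p)-s["ee_pos"]); r=Ro.from_matrix(R.T@down(a)).as_rotvec()
    return np.r_[d/.75,r/(np.pi/2)]
if __name__=="__main__":
    a=list(map(float,sys.argv[1:]))
    print(rel(a[:3],a[3]).round(4)); s=bot.read_state(); print(s["clock"],s["ee_pos"].round(4),s["contact_force"].round(2),s["opening"].round(4))
E
python3 go.py .45 .25 .26 .7
```

```text
[-3.870e-02 -3.428e-01  5.124e-01  4.138e-01  3.000e-04  8.000e-04]Traceback (most recent call last):
  File "go.py", line 12, in <module>
    print(rel(a[:3],a[3]).round(4)); s=bot.read_state(); print(s["clock"],s["ee_pos"].round(4),s["contact_force"].round(2),s["opening"].round(4))
                                                                                                                           ^^^^^^^^^^^^^^^^^^
AttributeError: 'float' object has no attribute 'round'
```

```bash
sed -i 's/s\["opening"\].round(4)/round(float(s["opening"]),4)/' go.py
```

apply_moves(moves="-0.039 -0.343 0.512 0.414 0 0.001 1;-0.039 -0.343 0.512 0.414 0 0.001 1;-0.039 -0.343 0.512 0.414 0 0.001 1;-0.039 -0.343 0.512 0.414 0 0.001 1;-0.039 -0.343 0.512 0.414 0 0.001 1")

```text
clock: 0.65
ee_pos: [0.304, 0.4027, 0.2469]
tcp_rot: [0.683, 1.46, -0.683]
contact_force: [1.2, 0.4, 0.8]
opening: 0.0852
```

```bash
python3 go.py .54 -.1 .26 .05
```

```text
[-1.730e-02 -1.883e-01  7.162e-01  4.113e-01  2.000e-04 -3.000e-04]
0.65 [0.304  0.4027 0.2469] [1.23 0.4  0.75] 0.0852
```

apply_moves(moves="-0.017 -0.188 0.716 0.411 0 0 1;-0.017 -0.188 0.716 0.411 0 0 1;-0.017 -0.188 0.716 0.411 0 0 1;-0.017 -0.188 0.716 0.411 0 0 1;-0.017 -0.188 0.716 0.411 0 0 1")

```text
clock: 1.15
ee_pos: [0.4098, 0.1763, 0.2528]
tcp_rot: [1.175, 1.23, -1.174]
contact_force: [1.4, 0.4, 0.3]
opening: 0.0855
```

```bash
python3 go.py .541 -.2 .22 .047
```

```text
[ 4.380e-02  1.515e-01  5.093e-01 -3.000e-04  0.000e+00 -5.000e-04]
1.15 [0.4098 0.1763 0.2528] [1.44 0.44 0.25] 0.0855
```

apply_moves(moves="0.01 0.152 0.509 0 0 0 1;0.01 0.152 0.509 0 0 0 1;0.01 0.152 0.509 0 0 0 1;0.01 0.152 0.509 0 0 0 1;0.01 0.152 0.509 0 0 0 1")

```text
clock: 1.65
ee_pos: [0.492, -0.0599, 0.248]
tcp_rot: [1.176, 1.23, -1.174]
contact_force: [2.0, 1.0, 0.2]
opening: 0.0856
```

```bash
cat > snap.py <<'E'
from h import *
from plant import bot, read_camera
import sys
n,k=sys.argv[1:3]
s=bot.read_state(); c=read_camera(n)
if n=="wrist": c["R"],c["t"]=wristRt(c,s)
c["state"]=s
np.save(f"{n}{k}.npy",c,allow_pickle=True); cv2.imwrite(f"pics/{n}{k}.png",c["color"][:,:,::-1])
E
python3 snap.py wrist 1; python3 go.py .541 -.2 .22 .047
```

```text
[ 0.0381  0.055   0.1801 -0.004   0.0035 -0.0013]
1.7 [ 0.4942 -0.0665  0.2477] [ 2.55 -5.14  0.08] 0.0852
```

View pics/wrist1.png

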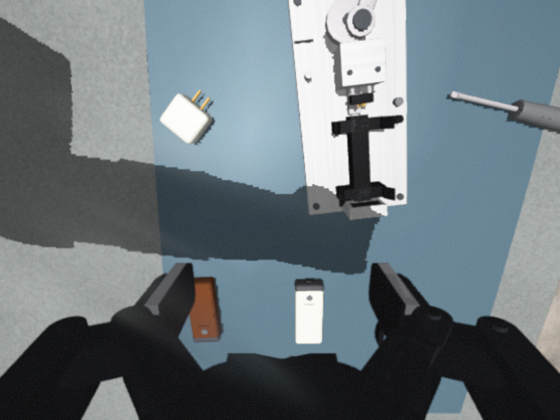

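apply_moves(moves="0.038 0.055 0.18 -0.004 0.003 0 1;0.038 0.055 0.18 -0.004 0.003 0 1;0.038 0.055 0.18 -0.004 0.003 0 1;0.038 0.055 0.18 -0.004 0.003 0 1;0.038 0.055 0.18 -0.004 0.003 0 1")

```text
clock: 2.2
ee_pos: [0.5405, -0.2005, 0.219]
tcp_rot: [1.176, 1.23, -1.176]
contact_force: [0.3, 0.0, 0.0]
opening: 0.0855
```

```bash
python3 snap.py wrist 2; python3 go.py .541 -.2 .22 .047
```

```text
[-0.0006  0.0007  0.0009 -0.0004 -0.0002 -0.0005]
2.25 [ 0.5404 -0.1994  0.2196] [-0.24  0.66  0.29] 0.0853
```

View pics/wrist2.png

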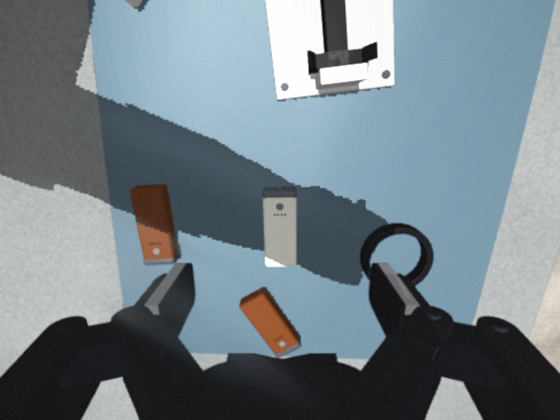

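```bash
python3 - <<'E'
import cv2
a=cv2.imread("pics/wrist2.png")
cv2.imwrite("pics/w2c.png",cv2.resize(a[180:275,240:320],None,fx=6,fy=6,interpolation=cv2.INTER_CUBIC))
E
```

```text
(no output)
```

View pics/w2c.png

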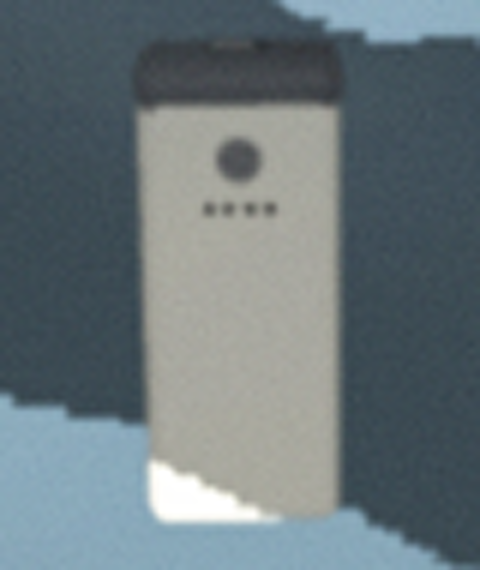

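```bash
python3 - <<'E'
from h import *
c=np.load("wrist2.npy",allow_pickle=True).item()
b=crop2([(134,50),(342,48),(343,517),(148,521)],6,(240,180))
print(fit(c,[(-.02,.05,.022),(.02,.05,.022),(.02,-.05,.022),(-.02,-.05,.022)],b,[.54,-.25,0]))
print(onz(c,b,.022))
E
```

```text
(array([ 0.54073612, -0.25098682,  0.05857687]), array([[ 0.12508629,  0.29106796],
       [-0.13892711,  0.16593371],
       [-0.36687489, -0.1351915 ],
       [ 0.38255059, -0.42003632]]))
[[ 0.51768883 -0.20190462  0.022     ]
 [ 0.55792433 -0.19969801  0.022     ]
 [ 0.56410189 -0.29989762  0.022     ]
 [ 0.5232322  -0.30267995  0.022     ]]
```

```bash
python3 go.py .5407 -.2515 .002 .055;  python3 go.py .5407 -.2515 .03 .055
```

```text
[ 2.901e-01 -3.100e-03  6.950e-02 -5.500e-03 -2.000e-04 -5.000e-04]
2.25 [ 0.5404 -0.1994  0.2196] [-0.24  0.66  0.29] 0.0853
[ 2.527e-01 -3.000e-03  6.950e-02 -5.500e-03 -2.000e-04 -5.000e-04]
2.25 [ 0.5404 -0.1994  0.2196] [-0.24  0.66  0.29] 0.0853
```

apply_moves(moves="0.05 -0.003 0.07 -0.005 0 0 1;0.11 -0.003 0.07 -0.005 0 0 1;0.17 -0.003 0.07 -0.005 0 0 0.8;0.22 -0.003 0.07 -0.005 0 0 0.8;0.253 -0.003 0.07 -0.005 0 0 0.8")

```text
clock: 2.75
ee_pos: [0.539, -0.2492, 0.0274]
tcp_rot: [1.168, 1.238, -1.168]
contact_force: [0.4, -0.6, 1.2]
opening: 0.0683
```

```bash
python3 snap.py wrist 3; python3 go.py .5407 -.2515 .002 .055
```

```text
[ 0.0297  0.0047  0.0047  0.0008 -0.0026  0.0036]
2.8 [ 0.5372 -0.2483  0.0243] [-1.6   0.18 -2.4 ] 0.0686
```

View pics/wrist3.png

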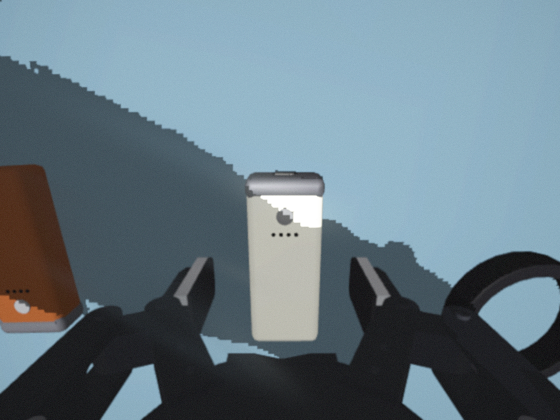

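apply_moves(moves="0.015 0.003 0.005 0 0 0 0.8;0.028 0.004 0.005 0 0 0 0.8;0.028 0.004 0.005 0 0 0 0.65;0.028 0.004 0.005 0 0 0 0.5;0.028 0.004 0.005 0 0 0 0.4")

```text
clock: 3.3
ee_pos: [0.5415, -0.2522, 0.0049]
tcp_rot: [1.168, 1.24, -1.169]
contact_force: [-0.3, 0.2, -1.2]
opening: 0.0386
```

```bash
python3 go.py .5407 -.2515 .002 .055
```

```text
[ 0.0039 -0.0009 -0.001   0.0009 -0.0019  0.0022]
3.3 [ 0.5415 -0.2522  0.0049] [-0.35  0.25 -1.25] 0.0386
```

apply_moves(moves="0.001 0 0 0 0 0 0.3;0.001 0 0 0 0 0 0.2;0.001 0 0 0 0 0 0.1;0.001 0 0 0 0 0 0.1;0.001 0 0 0 0 0 0.1")

```text
clock: 3.8
ee_pos: [0.542, -0.2525, 0.0048]
tcp_rot: [1.168, 1.239, -1.168]
contact_force: [0.8, 0.2, 4.8]
opening: 0.0386
```

```bash
python3 go.py .5407 -.2 .16 .055
```

```text
[-0.2068  0.0018 -0.0705  0.0008 -0.0015  0.0016]
3.8 [ 0.542  -0.2525  0.0048] [0.82 0.17 4.83] 0.0386
```

apply_moves(moves="-0.03 0 0 0 0 0 0.1;-0.09 0 0 0 0 0 0.1;-0.15 0 0 0 0 0 0.1;-0.2 0 0 0 0 0 0.1;-0.2 0 0 0 0 0 0.1")

```text
clock: 4.3
ee_pos: [0.5456, -0.2544, 0.1605]
tcp_rot: [1.169, 1.23, -1.164]
contact_force: [1.0, -1.4, -0.5]
opening: 0.0384
```

```bash
python3 snap.py wrist 4; python3 go.py .5907 -.2 .16 .162; python3 -c "
from math import *
th=.162
for x,y in [(0,-60),(0,-55),(38,159.4),(-90,77.4)]:
  print(.5737+(x*cos(th)-y*sin(th))/1e3,.0352+(x*sin(th)+y*cos(th))/1e3)"
```

```text
[-0.0032  0.066  -0.0681 -0.0673  0.0001 -0.0013]
4.35 [ 0.5442 -0.2538  0.1575] [ 0.42 -0.01 -1.67] 0.0384
0.5833775404737033 -0.024014400363254834
0.5825710787675613 -0.019079866999650273
0.5854924543715898 0.19864203259839244
0.4723943722440406 0.09707026575804388
```

View pics/wrist4.png

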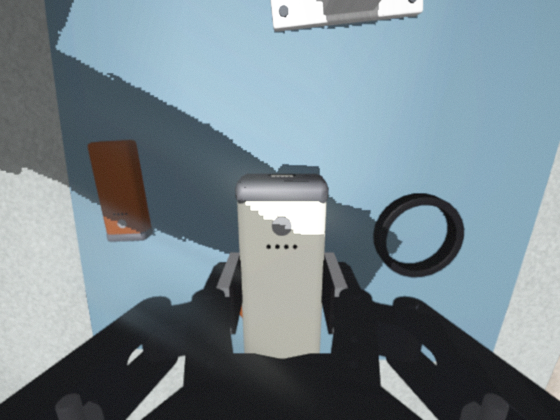

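```bash
python3 - <<'E'
import cv2
a=cv2.imread("pics/wrist4.png")
cv2.imwrite("pics/w4c.png",cv2.resize(a[165:265,225:340],None,fx=6,fy=6,interpolation=cv2.INTER_CUBIC))
E
```

```text
(no output)
```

View pics/w4c.png

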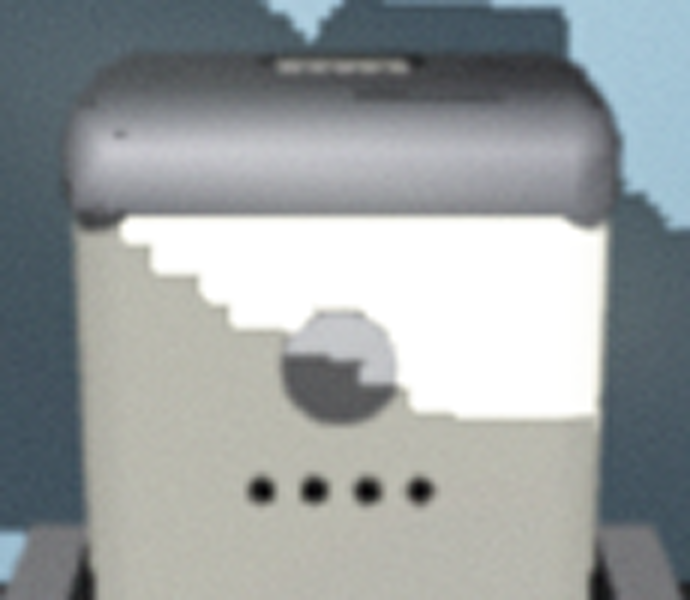

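```bash
python3 - <<'E'
from h import *
c=np.load("wrist2.npy",allow_pickle=True).item()
B=onz(c,crop2([(240,161),(240,209)],6,(240,180)),.022); p=np.array([.5407,-.2515]);th=.056
for b in B:
    d=b[:2]-p; print("local",np.cos(th)*d[0]+np.sin(th)*d[1],-np.sin(th)*d[0]+np.cos(th)*d[1])
c=np.load("wrist4.npy",allow_pickle=True).item()
T=c["tool_from_camera"]; R=T[:3,:3].T; t=-R@T[:3,3]
def onx(uv,x):
    o,d=ray(c,uv,R,t); return o+d*((x-o[0])/d[:,0])[:,None]
print(onx(crop2([(340,367),(340,490),(75,220),(93,560),(608,220),(593,560)],6,(225,165)),-.0171))
print(onx(crop2([(342,66)],6,(225,165)),-.0061))
E
```

```text
local 4.802312190789189e-05 0.0282359874948805
local -8.101625288101447e-05 0.018319095008070062
[[-1.71000000e-02  3.13909854e-05 -2.86921631e-02]
 [-1.71000000e-02  2.91327534e-05 -1.87357857e-02]
 [-1.71000000e-02 -1.93082363e-02 -4.00491327e-02]
 [-1.71000000e-02 -1.90899445e-02 -1.28498064e-02]
 [-1.71000000e-02  1.95890014e-02 -4.00604895e-02]
 [-1.71000000e-02  1.96041434e-02 -1.28690006e-02]]
[[-0.0061      0.00017047 -0.04945782]]
```

```bash
 python3 go.py .5826 -.13 .2 .162
```

```text
[-5.660e-02  6.060e-02 -1.619e-01 -6.730e-02  1.000e-04 -1.300e-03]
4.35 [ 0.5442 -0.2538  0.1575] [ 0.42 -0.01 -1.67] 0.0384
```

apply_moves(moves="-0.057 0.061 -0.162 -0.067 0 -0.001 0.1;-0.057 0.061 -0.162 -0.067 0 -0.001 0.1;-0.057 0.061 -0.162 -0.067 0 -0.001 0.1;-0.057 0.061 -0.162 -0.067 0 -0.001 0.1;-0.057 0.061 -0.162 -0.067 0 -0.001 0.1")

```text
clock: 4.85
ee_pos: [0.5822, -0.129, 0.1986]
tcp_rot: [1.087, 1.284, -1.089]
contact_force: [-0.1, -0.1, -1.8]
opening: 0.0386
```

```bash
 python3 snap.py wrist 5;python3 go.py .5826 -.13 .2 .162; python3 - <<'E'
import cv2
a=cv2.imread("pics/wrist5.png")
cv2.imwrite("pics/w5c.png",cv2.resize(a[0:210,200:400],None,fx=2.85,fy=2.85,interpolation=cv2.INTER_CUBIC))
E
```

```text
[-0.0022  0.0011  0.0005  0.     -0.0003  0.0017]
4.9 [ 0.5818 -0.1298  0.1983] [-0.2   0.36 -2.24] 0.0387
```

View pics/wrist5.png

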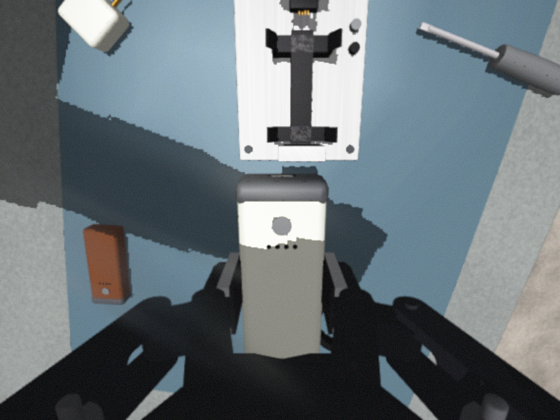

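View pics/w5c.png

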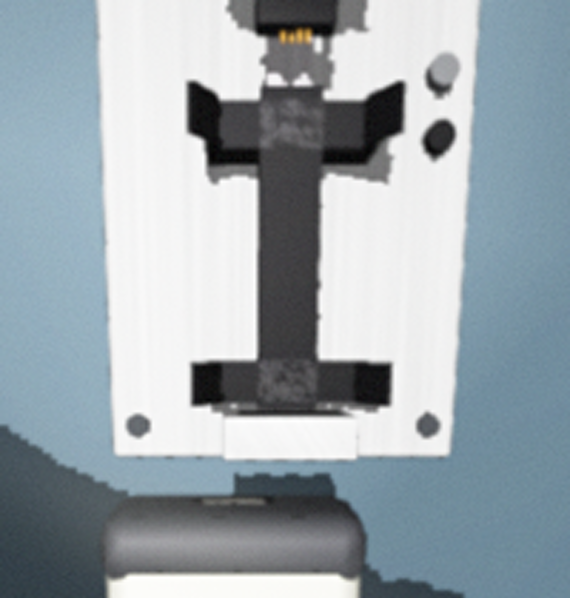

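```bash
python3 - <<'E'
from h import *
c=np.load("wrist5.npy",allow_pickle=True).item()
L=[(0,-13,60),(0,-93,60),(0,-107,60),(0,-111,62),(0,-10,40),(-65,-130,12),(65,-130,12)]
U=[(296.5,82),(291,362),(291,405),(290,416),(293,87),(115,456),(449,456)]
U=crop2(U,2.85,(200,0))
f=lambda idx:print(*fit(c,np.array(L)[idx]/1e3,U[idx],[.57,.035,.16]))
f([0,1,2,3,4,5,6]); f([0,1,2,3,4]); f([5,6])
E
```

```text
[0.57378957 0.03465285 0.16264348] [[ 0.03033817 -0.95172586]
 [ 0.16937342 -0.74427259]
 [-0.12731751 -0.1055975 ]
 [ 0.27314277  0.61934951]
 [-0.18863945  0.27383829]
 [-0.65635879  0.58483747]
 [ 0.46811603  0.79244729]]
[0.57390491 0.03449814 0.16088649] [[ 0.10488571 -0.72440853]
 [ 0.08367234 -0.54951997]
 [-0.23848123  0.08385354]
 [ 0.15398817  0.80859338]
 [-0.11310476  0.48524671]]
[0.57355392 0.03534015 0.16423985] [[-0.59923266  0.02377202]
 [ 0.59991507  0.04184159]]
```

```bash
 python3 go.py .5827 -.0196 .12 .162
```

```text
[ 0.1045  0.0252 -0.1447  0.     -0.0003  0.0017]
4.9 [ 0.5818 -0.1298  0.1983] [-0.2   0.36 -2.24] 0.0387
```

apply_moves(moves="0 0.01 -0.06 0 0 0.002 0.1;0.04 0.025 -0.12 0 0 0.002 0.1;0.08 0.025 -0.145 0 0 0.002 0.1;0.104 0.025 -0.145 0 0 0.002 0.1;0.104 0.025 -0.145 0 0 0.002 0.1")

```text
clock: 5.4
ee_pos: [0.5787, -0.0199, 0.116]
tcp_rot: [1.086, 1.288, -1.094]
contact_force: [-0.2, -0.5, -0.6]
opening: 0.0385
```

```bash
 python3 go.py .5827 -.0196 .075 .162
```

```text
[ 0.0547  0.0057  0.0006 -0.0003 -0.001   0.0047]
5.4 [ 0.5787 -0.0199  0.116 ] [-0.19 -0.48 -0.59] 0.0385
```

apply_moves(moves="0.02 0.005 0 0 -0.001 0.004 0.1;0.04 0.005 0 0 -0.001 0.004 0.1;0.053 0.005 0 0 -0.001 0.004 0.1;0.053 0.005 0 0 -0.001 0.004 0.1")

```text
clock: 5.8
ee_pos: [0.5811, -0.0204, 0.0753]
tcp_rot: [1.089, 1.283, -1.093]
contact_force: [-0.3, -0.2, -0.6]
opening: 0.039
```

```bash
 python3 go.py .5827 -.0196 .046 .162; python3 snap.py wrist 6; python3 snap.py side 6; python3 - <<'E'
import cv2
a=cv2.imread("pics/side6.png")
cv2.imwrite("pics/s6c.png",cv2.resize(a[185:365,205:345],None,fx=3.3,fy=3.3,interpolation=cv2.INTER_CUBIC))
E
```

```text
[ 0.039   0.0024 -0.0007 -0.0013 -0.0002  0.0022]
5.8 [ 0.5811 -0.0204  0.0753] [-0.34 -0.23 -0.6 ] 0.039
```

View pics/wrist6.png

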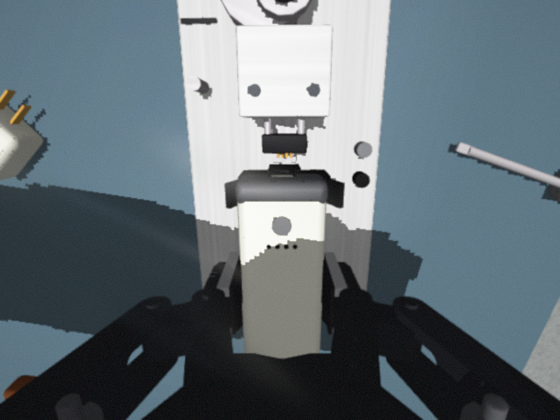

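View pics/s6c.png

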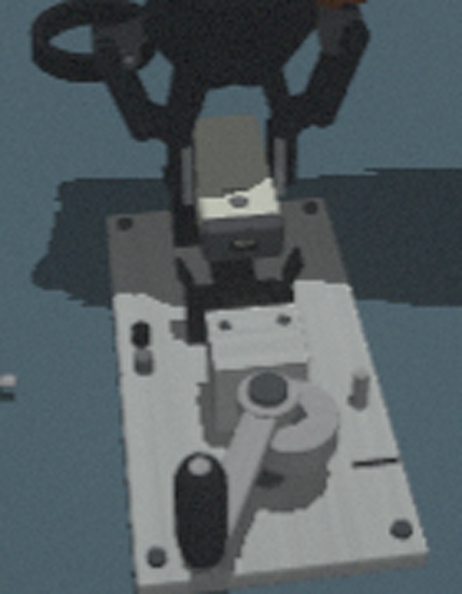

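apply_moves(moves="0.01 0.003 0 -0.001 0 0.002 0.1;0.02 0.003 0 -0.001 0 0.002 0.1;0.03 0.003 0 -0.001 0 0.002 0.1;0.038 0.003 0 -0.001 0 0.002 0.1;0.039 0.003 0 -0.001 0 0.002 0.1")

```text
clock: 6.4
ee_pos: [0.5836, -0.0195, 0.0463]
tcp_rot: [1.089, 1.282, -1.089]
contact_force: [-0.5, 0.2, -1.4]
opening: 0.0388
```

```bash
 python3 go.py .5827 -.0196 .045 .162; python3 snap.py wrist 7; python3 go.py .5827 -.0196 .045 .162
```

```text
[ 0.0017 -0.0012 -0.0001  0.0001 -0.0002 -0.0002]
6.4 [ 0.5836 -0.0195  0.0463] [-0.47  0.23 -1.39] 0.0388
[ 0.0023 -0.0016 -0.0002  0.0001 -0.0001 -0.0005]
6.45 [ 0.5839 -0.0196  0.0467] [ 0.02  0.08 -1.15] 0.0386
```

View pics/wrist7.png

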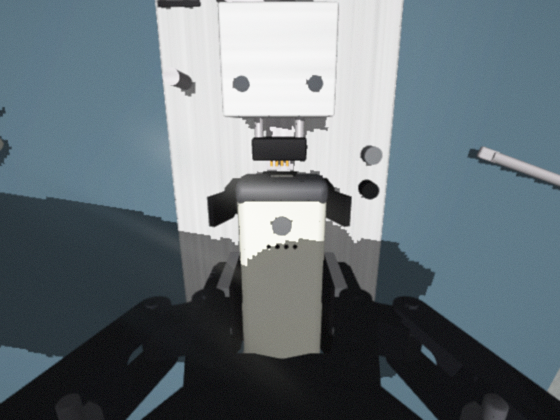

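apply_moves(moves="0.001 -0.0015 0 0 0 0 0.1;0.0025 -0.0015 0 0 0 0 0.1;0.0025 -0.0015 0 0 0 0 0.1;0.003 -0.0015 0 0 0 0 0.1")

```text
clock: 6.85
ee_pos: [0.583, -0.0197, 0.0448]
tcp_rot: [1.09, 1.281, -1.088]
contact_force: [-1.4, 1.1, 4.4]
opening: 0.0385
```

apply_moves(moves="0 0 0 0 0 0 0.5;0 0 0 0 0 0 0.6;0 0 0 0 0 0 0.7;0 0 0 0 0 0 0.7;0 0 0 0 0 0 0.7")

```text
clock: 7.35
ee_pos: [0.583, -0.0197, 0.0449]
tcp_rot: [1.09, 1.281, -1.088]
contact_force: [0.4, 0.5, -0.8]
opening: 0.0595
```

```bash
 python3 snap.py wrist 8; python3 go.py .5827 -.0196 .16 .162
```

```text
[-1.536e-01 -2.000e-04 -3.000e-04  1.000e-04 -0.000e+00 -8.000e-04]
7.4 [ 0.583  -0.0198  0.0448] [-0.03 -0.99 -0.77] 0.0595
```

View pics/wrist8.png

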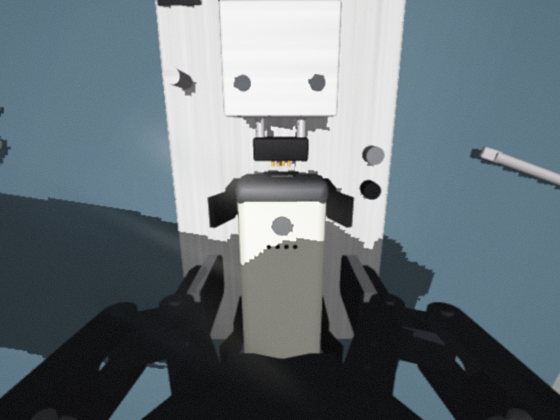

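apply_moves(moves="-0.03 0 0 0 0 0 0.7;-0.08 0 0 0 0 0 0.7;-0.14 0 0 0 0 0 1;-0.2 0 0 0 0 0 1;-0.2 0 0 0 0 0 1")

```text
clock: 7.9
ee_pos: [0.5869, -0.0199, 0.2018]
tcp_rot: [1.094, 1.272, -1.081]
contact_force: [1.1, -0.1, 0.1]
opening: 0.0858
```

```bash
 python3 snap.py wrist 9; python3 snap.py top 9; python3 - <<'E'
import cv2
a=cv2.imread("pics/top9.png")
cv2.imwrite("pics/t9c.png",cv2.resize(a[170:270,145:315],None,fx=4.6,fy=4.6,interpolation=cv2.INTER_CUBIC))
E
python3 go.py .53 .1 .2 .162
```

```text
[-5.300e-03 -4.500e-02 -1.693e-01  1.000e-04  3.000e-04 -2.800e-03]
8.0 [ 0.5839 -0.0198  0.1962] [-0.36  0.46 -1.26] 0.0852
```

View pics/wrist9.png

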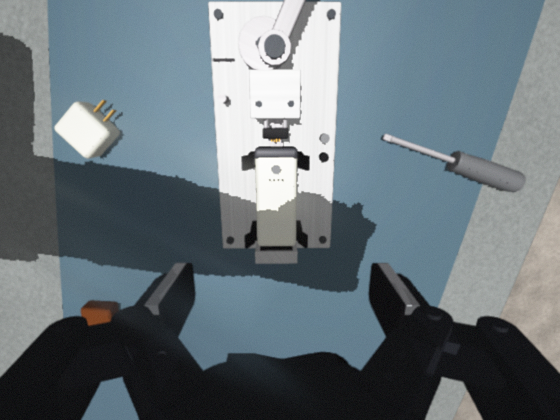

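View pics/t9c.png

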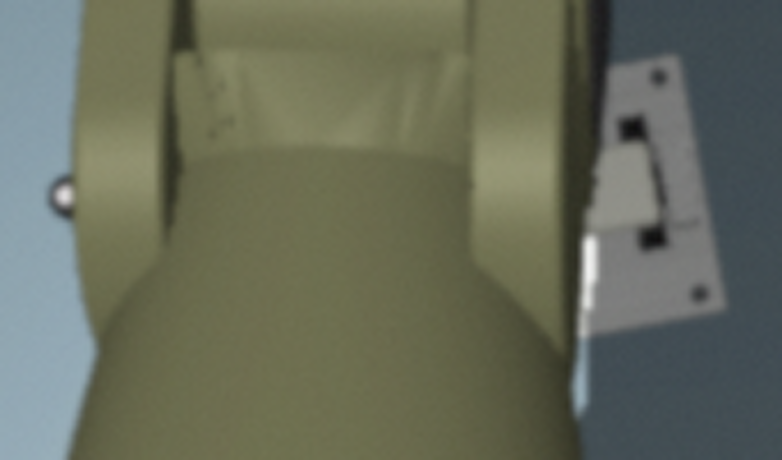

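```bash
 python3 go.py .5856 .13 .2 .162
```

```text
[-5.000e-03  3.460e-02 -1.968e-01  1.000e-04  3.000e-04 -2.800e-03]
8.0 [ 0.5839 -0.0198  0.1962] [-0.36  0.46 -1.26] 0.0852
```

apply_moves(moves="-0.005 0.035 -0.197 0 0 -0.003 1;-0.005 0.035 -0.197 0 0 -0.003 1;-0.005 0.035 -0.197 0 0 -0.003 1;-0.005 0.035 -0.197 0 0 -0.003 1;-0.005 0.035 -0.197 0 0 -0.003 1")

```text
clock: 8.5
ee_pos: [0.5847, 0.1311, 0.1981]
tcp_rot: [1.084, 1.284, -1.09]
contact_force: [-0.4, 0.1, -1.0]
opening: 0.0854
```

```bash
 python3 snap.py wrist 10; python3 go.py .5856 .1982 .14 .162
```

```text
[ 0.0777  0.016  -0.0897  0.0007  0.0008  0.002 ]
8.55 [0.5849 0.13   0.1984] [-0.04 -0.32  1.13] 0.0853
```

View pics/wrist10.png

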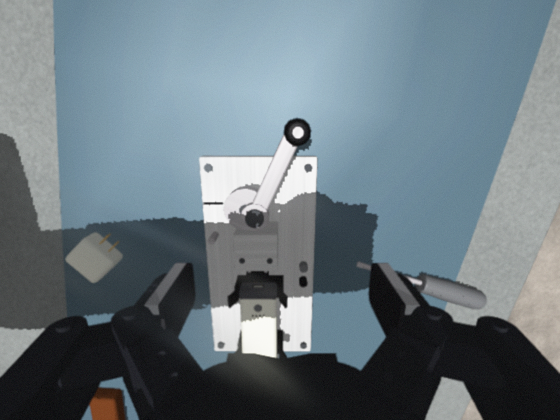

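```bash
 python3 - <<'E'
from h import *
c=np.load("wrist10.npy",allow_pickle=True).item()
print(onz(c,[(298,131),(255,217)],[.115,.07]))
th=.162
for x,y in [(0,77.4),(38,159.4)]: print(.5738+(x*np.cos(th)-y*np.sin(th))/1e3,.0347+(x*np.sin(th)+y*np.cos(th))/1e3)
E
```

```text
[[0.58545689 0.19897916 0.115     ]
 [0.56162381 0.11306019 0.07      ]]
0.5613159727889228 0.11108657646859874
0.5855924543715898 0.19814203259839244
```

apply_moves(moves="0.01 0.008 -0.045 0 0 0.002 1;0.03 0.016 -0.09 0 0 0.002 1;0.06 0.016 -0.09 0 0 0.002 1;0.065 0.016 -0.09 0 0 0.002 1;0.065 0.016 -0.09 0 0 0.002 1")

```text
clock: 9.05
ee_pos: [0.5847, 0.1966, 0.1483]
tcp_rot: [1.087, 1.281, -1.093]
contact_force: [0.8, -1.1, 0.1]
opening: 0.0853
```

```bash
 python3 snap.py wrist 11; python3 go.py .5856 .1985 .076 .162
```

```text
[ 0.0979  0.0006 -0.0023 -0.0006  0.0011  0.0007]
9.1 [0.5855 0.1968 0.1494] [ 0.29 -0.22 -0.13] 0.0851
```

View pics/wrist11.png

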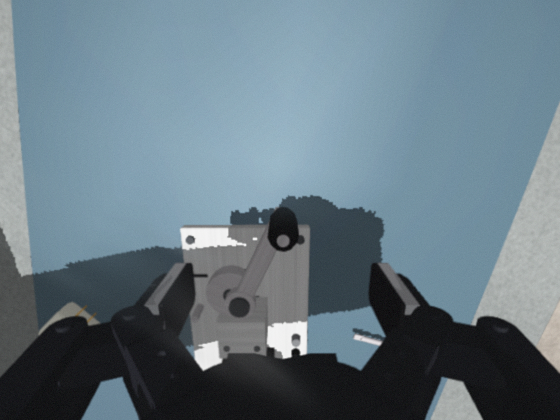

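apply_moves(moves="0.03 0 -0.002 0 0 0 1;0.06 0 -0.002 0 0 0 1;0.09 0 -0.002 0 0 0 1;0.098 0 -0.002 0 0 0 0.8;0.098 0 -0.002 0 0 0 0.6")

```text
clock: 9.6
ee_pos: [0.5852, 0.1973, 0.0761]
tcp_rot: [1.088, 1.28, -1.093]
contact_force: [0.1, -0.1, 0.6]
opening: 0.0588
```

apply_moves(moves="0 0 0 0 0 0 0.4;0 0 0 0 0 0 0.2;0 0 0 0 0 0 0;0 0 0 0 0 0 0;0 0 0 0 0 0 0")

```text
clock: 10.1
ee_pos: [0.5855, 0.1975, 0.0778]
tcp_rot: [1.089, 1.28, -1.092]
contact_force: [-2.2, -0.3, 6.7]
opening: 0.0193
```

```bash
 python3 snap.py wrist 12; python3 go.py .5856 .1985 .076 .162
```

```text
[ 0.0024  0.0003 -0.0013 -0.0013  0.001   0.0003]
10.15 [0.5855 0.1975 0.0778] [-3.02 -2.1   5.96] 0.0194
```

View pics/wrist12.png

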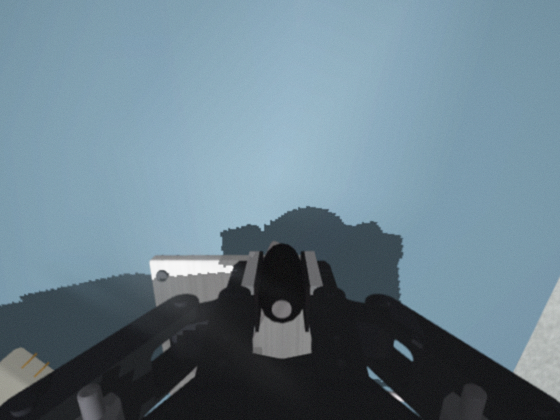

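```bash
cat > arc.py <<'E'
from go import *
A=np.array([.5613,.1113]); a,b=map(float,sys.argv[1:3]); z=float(sys.argv[3]) if len(sys.argv)>3 else .078
s=bot.read_state()
d=s["ee_pos"][:2]-A; print("phi now",np.arctan2(d[1],d[0])-1.297,"r",np.hypot(*d),s["clock"],s["ee_pos"].round(4),s["contact_force"].round(1))
for f in np.linspace(a,b,6)[1:]:
    p=A+.09*np.array([np.cos(1.297+f),np.sin(1.297+f)])
    print(round(f,2),rel([*p,z],.162,s).round(4))
E
python3 arc.py 0 .4
```

```text
phi now -0.0003943356694169342 r 0.08952098964693385 10.15 [0.5855 0.1975 0.0778] [-3.  -2.1  6. ]
0.08 [-0.0003 -0.0086 -0.0043 -0.0013  0.001   0.0003]
0.16 [-0.0003 -0.0178 -0.0072 -0.0013  0.001   0.0003]
0.24 [-0.0003 -0.0271 -0.0095 -0.0013  0.001   0.0003]
0.32 [-0.0003 -0.0366 -0.0109 -0.0013  0.001   0.0003]
0.4 [-0.0003 -0.0462 -0.0116 -0.0013  0.001   0.0003]
```

apply_moves(moves="0 -0.0086 -0.004 0 0 0 0;0 -0.018 -0.007 0 0 0 0;0 -0.027 -0.0095 0 0 0 0;0 -0.0365 -0.011 0 0 0 0;0 -0.046 -0.0115 0 0 0 0")

```text
clock: 10.65
ee_pos: [0.5497, 0.2002, 0.0779]
tcp_rot: [1.089, 1.279, -1.092]
contact_force: [2.1, -3.8, -2.6]
opening: 0.0197
```

```bash
python3 arc.py .4 .8
```

```text
phi now 0.4035957964996555 r 0.08965120639570451 10.65 [0.5497 0.2002 0.0779] [ 2.1 -3.8 -2.6]
0.48 [-0.0001 -0.0092 -0.0004 -0.0014  0.0015 -0.0001]
0.56 [-0.0001 -0.0187  0.0004 -0.0014  0.0015 -0.0001]
0.64 [-0.0001 -0.0282  0.002  -0.0014  0.0015 -0.0001]
0.72 [-0.0001 -0.0375  0.0044 -0.0014  0.0015 -0.0001]
0.8 [-0.0001 -0.0466  0.0074 -0.0014  0.0015 -0.0001]
```

Tracking well.

apply_moves(moves="0 -0.009 0 0 0 0 0;0 -0.0185 0.0005 0 0 0 0;0 -0.028 0.002 0 0 0 0;0 -0.0375 0.0045 0 0 0 0;0 -0.0465 0.0075 0 0 0 0")

```text
clock: 11.15
ee_pos: [0.5161, 0.1889, 0.078]
tcp_rot: [1.089, 1.278, -1.091]
contact_force: [5.1, -3.1, -5.3]
opening: 0.0191
```

```bash
python3 arc.py .8 1.2
```

```text
phi now 0.8011021308214421 r 0.08982531983426255 11.15 [0.5161 0.1889 0.078 ] [ 5.1 -3.1 -5.3]
0.88 [-0.0001 -0.0088  0.0035 -0.0014  0.0016 -0.0007]
0.96 [-0.0001 -0.0173  0.008  -0.0014  0.0016 -0.0007]
1.04 [-0.0001 -0.0254  0.0132 -0.0014  0.0016 -0.0007]
1.12 [-0.0001 -0.033   0.0189 -0.0014  0.0016 -0.0007]
1.2 [-0.     -0.0402  0.0253 -0.0014  0.0016 -0.0007]
```

apply_moves(moves="0 -0.009 0.0035 0 0.001 0 0;0 -0.0173 0.008 0 0.001 0 0;0 -0.0254 0.0132 0 0.001 0 0;0 -0.033 0.019 0 0.001 0 0;0 -0.0402 0.0253 0 0.001 0 0")

```text
clock: 11.65
ee_pos: [0.4896, 0.1659, 0.078]
tcp_rot: [1.092, 1.279, -1.088]
contact_force: [6.2, -0.4, -7.3]
opening: 0.0192
```

```bash
python3 arc.py 1.2 1.6
```

```text
phi now 1.1940146608233568 r 0.09007250794066546 11.65 [0.4896 0.1659 0.078 ] [ 6.2 -0.4 -7.3]
1.28 [-0.0001 -0.0071  0.0075 -0.0012 -0.0001 -0.0017]
1.36 [-0.0001 -0.0132  0.0149 -0.0012 -0.0001 -0.0017]
1.44 [-0.0001 -0.0186  0.0228 -0.0012 -0.0001 -0.0017]
1.52 [-0.0001 -0.0234  0.0311 -0.0012 -0.0001 -0.0017]
1.6 [-0.0001 -0.0276  0.0398 -0.0012 -0.0001 -0.0017]
```

apply_moves(moves="0 -0.007 0.0075 0 0 -0.001 0;0 -0.0132 0.015 0 0 -0.001 0;0 -0.0186 0.0228 0 0 -0.001 0;0 -0.0234 0.0311 0 0 -0.001 0;0 -0.0276 0.0398 0 0 -0.001 0")

```text
clock: 12.15
ee_pos: [0.4737, 0.1331, 0.078]
tcp_rot: [1.092, 1.281, -1.089]
contact_force: [3.6, 2.8, -6.8]
opening: 0.0194
```

```bash
python3 arc.py 1.6 2.01; python3 snap.py wrist 13
```

```text
phi now 1.6004133489717576 r 0.09029091966085169 12.15 [0.4737 0.1331 0.078 ] [ 3.6  2.8 -6.8]
1.68 [-0.     -0.0031  0.0093 -0.0009 -0.0009 -0.0008]
1.76 [-0.0001 -0.0059  0.0187 -0.0009 -0.0009 -0.0008]
1.85 [-0.0001 -0.0078  0.0284 -0.0009 -0.0009 -0.0008]
1.93 [-0.0001 -0.009   0.0382 -0.0009 -0.0009 -0.0008]
2.01 [-0.0001 -0.0093  0.048  -0.0009 -0.0009 -0.0008]
```

View pics/wrist13.png

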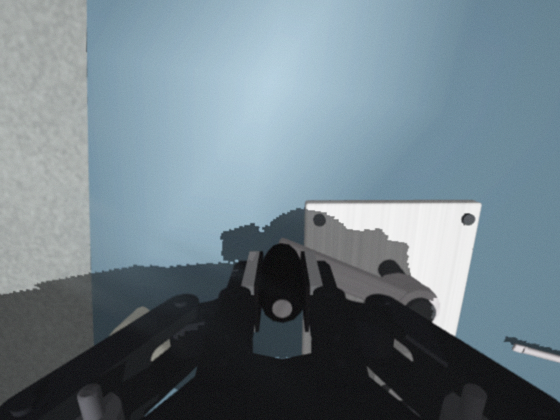

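apply_moves(moves="0 -0.0031 0.0093 0 0 0 0;0 -0.0059 0.0187 0 0 0 0;0 -0.0078 0.0284 0 0 0 0;0 -0.009 0.0382 0 0 0 0;0 -0.0093 0.048 0 0 0 0")

```text
clock: 12.7
ee_pos: [0.4723, 0.0951, 0.078]
tcp_rot: [1.092, 1.281, -1.089]
contact_force: [3.0, 3.7, -7.0]
opening: 0.0194
```

apply_moves(moves="0 0 0 0 0 0 0;0 0 0 0 0 0 0;0 0 0 0 0 0 0")

```text
clock: 13.0
ee_pos: [0.4723, 0.0952, 0.078]
tcp_rot: [1.092, 1.281, -1.089]
contact_force: [2.9, 3.0, -6.1]
opening: 0.0191
```

```bash
python3 arc.py 1.6 2.007; for n in wrist top side; do python3 snap.py $n 14; done; python3 - <<'E'
import cv2
a=cv2.imread("pics/side14.png")
cv2.imwrite("pics/s14c.png",cv2.resize(a[185:365,215:365],None,fx=3.3,fy=3.3,interpolation=cv2.INTER_CUBIC))
a=cv2.imread("pics/top14.png")
cv2.imwrite("pics/t14c.png",cv2.resize(a[170:270,145:315],None,fx=4.6,fy=4.6,interpolation=cv2.INTER_CUBIC))
E
```

```text
phi now -4.259898982996071 r 0.09045430241301777 13.0 [0.4723 0.0952 0.078 ] [ 2.9  3.  -6.1]
1.68 [ 0.      0.0068 -0.0404 -0.0014 -0.0009 -0.0006]
1.76 [ 0.      0.0041 -0.031  -0.0014 -0.0009 -0.0006]
1.84 [ 0.      0.0021 -0.0214 -0.0014 -0.0009 -0.0006]
1.93 [ 0.      0.001  -0.0117 -0.0014 -0.0009 -0.0006]
2.01 [-0.      0.0006 -0.002  -0.0014 -0.0009 -0.0006]
```

View pics/s14c.png

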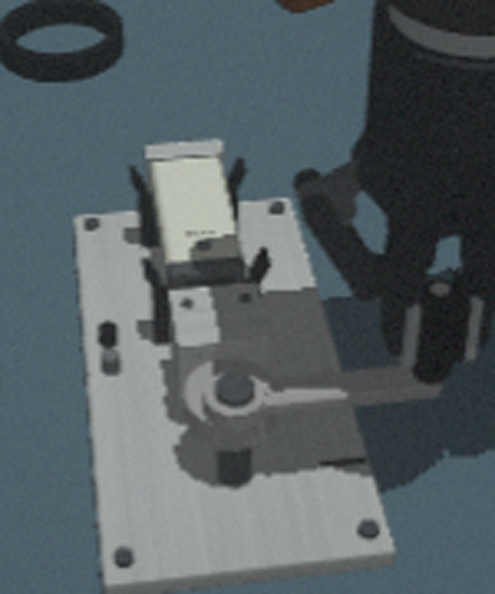

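View pics/t14c.png

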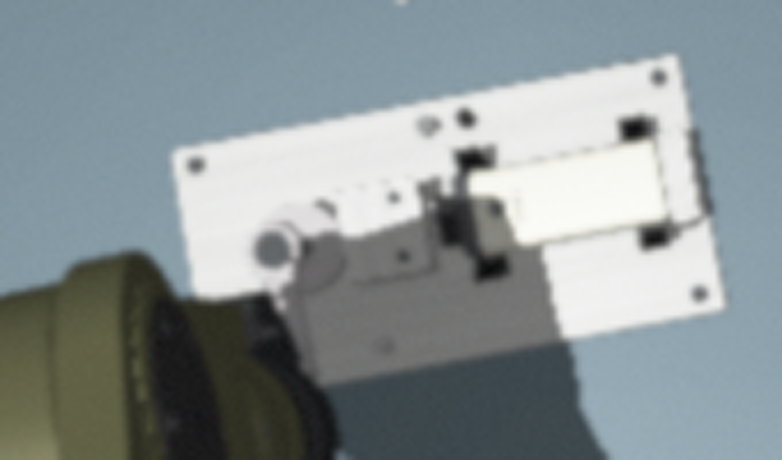

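View pics/wrist14.png

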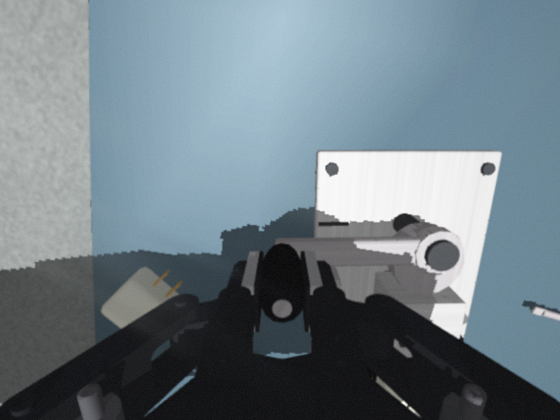

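```bash
python3 - <<'E'
from h import *
th=.162;J=np.array([.5738,.0347]);R=np.array([[np.cos(th),np.sin(th)],[-np.sin(th),np.cos(th)]])
c=np.load("top14.npy",allow_pickle=True).item()
for p in onz(c,crop2([(655,136),(668,222),(470,172),(527,246)],4.6,(145,170)),.062): print((R@(p[:2]-J)).round(4))
c=np.load("side14.npy",allow_pickle=True).item()
for p in onz(c,crop2([(150,160),(226,157),(167,263),(240,260)],3.3,(215,185)),.062): print((R@(p[:2]-J)).round(4))
E
```

```text
[ 0.0204 -0.111 ]
[-0.021  -0.1096]
[ 0.0197 -0.0214]
[-0.02   -0.0419]
[ 0.0198 -0.1089]
[-0.0228 -0.106 ]
[ 0.0195 -0.0195]
[-0.0174 -0.0169]
```

```bash
python3 - <<'E'
from plant import bot, order
s=bot.read_state(); print(s["clock"],s["ee_pos"],s["contact_force"],s["opening"])
print(order.finish_job())
E
```

```text
13.15 [0.47227957 0.09534242 0.07797719] [ 3.7049639   3.26865229 -6.95762836] 0.019472509116531485
the job is handed in; nothing more can be done
None
```

I laid the white power bank flat in the cradle with its USB port towards the contact head and let go. I then swung the lever to the top of the cam's lift and handed the job in at 13.15 s, still gripping the handle.

Last checks before handing in:

- **Bank:** it is flat and centred between the cheeks, and the fingers are well clear of it. The top camera puts its rear end at jig y of about -0.110 to -0.111 m, against the stop face at -0.111 m. The side camera gave -0.106 to -0.109 m, a disagreement of a few mm that I put down to its coarser view.
- **Cam:** the angle worked out from the gripper position is about 2.02 rad, against 2.007 for the top. The arm was still and the lever stood square to the row.
- **Grip:** the finger opening was 19.5 mm on the 21 mm handle, and the arm measured about 3 to 7 N along each axis.
- **Not measured:** I could not measure the force of the head on the port directly; I only saw the head up against the bank.
- **Other things on the bench:** I touched none of them, and those still in view had not moved. I did not measure their positions again at the end.

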